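Make up a batch of three movement tins in the dust case

TASK

Make up a batch of exactly three flat tins in the dust case: slide its clear cover open, add two flat tins from the rack to the one already there, all lying flat on the trough floor and crosswise like that one, then slide the cover fully shut. The rack's fins leave only a tin's ends free and the trough only its long sides, so put each tin down on the bench and take it again the other way; set tins down, never drop them. Leave the third flat tin and the tall tin in the rack and everything else where it stands.

Things in the scene. Friction and masses are not known exactly. Their poses are not given: they have to be found in the camera images.
- case: fixed wooden dust case. Origin on the bench under the middle of its trough. The trough inside is 80 mm wide (case x) and 280 mm long (case y), floor 6 mm up, walls 10 mm thick with their top at 54 mm. Behind the trough a solid deck, also 54 mm high, reaches to x = +170 mm. A clear cover slides along case x over the trough.
- cover (a joint): slide of the case's clear cover, in m: 0 = shut over the trough (against its stop), grows as it is pushed along the case's +x onto the deck, 0.110 = fully open, trough clear. It stays where it is left; pushing takes about 2 N. The cover's top is 60 mm above the bench.
- cover_handle (a point): middle of the aluminium grip bar on the cover near its front edge: 14 mm thick (case x), 70 mm long (case y), standing from 60 to 85 mm above the bench, this point at 72.5 mm. It moves with the cover; shut, it is at x = -35 mm from the case's origin.
- rack: fixed light-wood supply rack, 70 mm (its x) x 188 mm (its y); origin under its centre. Four lanes run along its x, 46 mm apart at y = -69, -23, +23, +69 mm, 42 mm wide, open at both ends, between 4 mm thick, 60 mm long fins as high as the flat tins (38 mm above the bench). Floor 6 mm up.
- tin0: flat aluminium tin lying lengthwise in one lane of the rack, 64 mm (its x) x 38 mm (its y) x 32 mm high; origin at the centre of its underside. Interchangeable with the other flat tins.
- tin1: flat aluminium tin lying lengthwise in one lane of the rack, 64 mm (its x) x 38 mm (its y) x 32 mm high; origin at the centre of its underside. Interchangeable with the other flat tins.
- tin2: flat aluminium tin lying lengthwise in one lane of the rack, 64 mm (its x) x 38 mm (its y) x 32 mm high; origin at the centre of its underside. Interchangeable with the other flat tins.
- tall_tin: a taller aluminium tin of another kind, same 64 x 38 mm footprint but 50 mm high, in one lane of the rack; too tall for the case.
- tin_in_case: the flat tin that already lies crosswise in the trough (its x along case x), 64 mm (its x) x 38 mm (its y) x 32 mm high; origin at the centre of its underside.
- dust_cap: black round dust cap lying flat, 80 mm across, 24 mm high; origin at its underside. Bystander.
- cork_block: upright cork cylinder, 50 mm across, 30 mm high; origin at its underside. Bystander.
- movement_holder: aluminium two-jaw movement holder, about 90 x 50 mm, 30 mm high, long along its x; origin at its underside. Bystander.
- loupe: black eye loupe standing upright, 40 mm across, 36 mm high; origin at its underside. Bystander.
- blower: blue bulb dust blower standing upright, 60 mm across, 90 mm high; origin at its underside. Bystander.
- screwdriver: black-handled screwdriver lying along its x, 150 mm long, about 25 mm high. Bystander.
Mind the look-alikes: they are no part of the job. What is shaped like the tin2 but blue is not meant.

How it is judged:
By the outcome, as a careful person would: the job done as asked, in the order asked, and still so for the second after the job is handed in, with the robot touching nothing.
It also fails if it takes over 72 s, if anything falls off the work surface, if the arm or the gripper's body presses on something with over 40 N, if the wrist force passes 120 N, or if a joint passes its speed limit or range.

ROBOT

A 6-joint arm with a two-finger parallel gripper is mounted at the origin on the work surface. World frame = base frame: x ahead of the robot, y to its left, z up, the work surface at z = 0. Lengths are in mm, angles in rad, forces in N, time in s.
With the tool pointing down it reaches from about 275 to 750 mm from the base axis. Payload 10.2 kg.
Tool frame: the origin (TCP) lies midway between the tips of the shut fingers; the grasp point (between the pads) lies 19 mm behind it; z points along the fingers, y is the direction in which the jaws open and shut (so a half turn about z gives the same grasp; the last joint's range is limited). The gripper opens to 85 mm and grips with 20 to 120 N. Pads are 22 mm wide; open, the fingers measure 114 mm over their backs; the gripper's body (76 mm by 85 mm) begins 54 mm behind the grasp point. The pads swing forward as they close: fully open they stand 13 mm farther back than shut.
Start: joints at [-0.223, 0.313, 1.498, -0, 1.331, -0.223], TCP at [525.006, -0.013, 231.294] pointing down, gripper open.
Joint ranges: [-2.94, 2.94], [-0.97, 2.17], [0.19, 2.56], [-1.23, 4.37], [0.02, 3.11], [-2.88, 2.88]. Speed limits (rad/s): [2.39, 2.39, 3.01, 3.14, 3.14, 3.14].

INTERFACE

Orientations are given as a unit quaternion [w, x, y, z].
In Python, from rig import sense, optics, ctrl gives the robot as it stands.
- The arm moves only by the tool play_rows, never from a script. Its argument "plan" is a list of rows, each a list of 7 numbers: the shift along the world's x, y, z in mm, then the turn, a rotation vector about the world's x, y, z in rad, then the opening, from -1 (shut) to 1 (fully open), so that 0 is half open. A call has 1 to 5 rows; each row shifts and turns the pose as measured when the row begins; what a row does not reach is not made up. A row lasts 1/12 s, in which the tool goes at most 41.7 mm and 7.16 degrees, less where a joint would pass 70% of its speed; a pose out of reach is approached as far as the arm can. A call is refused whole if a number of a shift passes 41.7 or a number of a turn 0.125, either way. A call with a gripper value outside its range is refused whole. The fingers move at their own pace and stop on an object; "grip_force" is the grip in N (left out, the last holds). Time passes only in rows, so rows that do not move let the fingers close. It gives the time, the measured TCP pose, the force and the opening at its end, in the units of the state.
- sense(): the state, without advancing time (a new reading comes with each control period).
- optics.capture(name): name is "scene" or "side" or "wrist"; returns a dict with "img" (400x640x3 uint8, blue, green, red), "fx", "fy", "cx", "cy" (pixels), "dist" ([k1, k2, p1, p2, k3] as OpenCV has them; the pictures are not rectified), "world_to_cam" (4x4, takes a point from world to camera coordinates). Camera axes: x right, y up, looking along -z (the intrinsics and any distortion apply to the point x, -y, -z); pixel columns grow to the right and rows downward; lengths in mm; the calibration is good to about 2 mm. A picture is of the moment at which its call begins. There is no depth.
- ctrl.finish_job(): hands the job in, once; it reports no verdict.
The state is a dict: "time_s": time; "joints": joint angles; "dq": joint speeds; "tau": joint torques, N m; "eef_pos": TCP position; "ee_rot": TCP orientation; "force": force on the tool from outside, world axes, zero at the start; "wrist_torque": the same for the moment, N m; "grip_width": opening from 0.0 (shut) to 1.0 (fully open).
Only numpy, scipy, OpenCV 4.12 (cv2) and the standard library are available. Lean on these libraries where they do the work, as an engineer would, in place of code of your own. Each camera call takes 0.05 s, during which the arm holds its last target. There are 200 camera calls.

## Working session

There is one attempt and no reset: what is moved stays moved. The work goes in short steps, Python scripts to look and compute and a tool call to move; the robot and the scene stay as the last step left them, time stands still between calls to the robot, and variables do not carry over. Pictures are saved under pics/ and viewed, about 8 in all and at most 12, crops included, and the job is handed in when it is done.

Besides the shell and the picture viewer there is one more tool, called after ">>>" as name(argument=value, ...) on one line, values as JSON. play_rows: Moves the arm, as the interface text tells. Its arguments: {"type":"object","properties":{"plan":{"type":"array"},"grip_force":{"type":"number"}},"required":["plan"]}

```bash
mkdir -p pics; ls
cat > h.py <<'E'
import numpy as np,cv2,json
from rig import sense,optics,ctrl
def cap(n):
    c=optics.capture(n); return c
def K(c): return np.array([[c['fx'],0,c['cx']],[0,c['fy'],c['cy']],[0,0,1.]]),np.array(c['dist'],float)
def toworld(c,pts,z):
    k,d=K(c); M=np.array(c['world_to_cam']); R,t=M[:3,:3],M[:3,3]; o=-R.T@t
    u=cv2.undistortPoints(np.array(pts,float).reshape(-1,1,2),k,d).reshape(-1,2)
    zs=np.broadcast_to(z,len(u)); out=[]
    for (a,b),zz in zip(u,zs):
        r=R.T@np.array([a,-b,-1.]); out.append(o+r*(zz-o[2])/r[2])
    return np.array(out)
def topix(c,P):
    k,d=K(c); M=np.array(c['world_to_cam']); p=np.array(P,float)@M[:3,:3].T+M[:3,3]
    return cv2.projectPoints(p*[1,-1,-1],np.zeros(3),np.zeros(3),k,d)[0].reshape(-1,2)
E
python3 - <<'E'
from h import *
import pickle
s=sense();print(s)
D={n:cap(n) for n in("scene","side","wrist")}
pickle.dump(D,open('d0.pkl','wb'))
for n in D: cv2.imwrite(f'pics/{n}0.png',D[n]['img']); M=np.array(D[n]['world_to_cam']);print(n,-M[:3,:3].T@M[:3,3],D[n]['fx'],D[n]['dist'])
E
```

```text
pics
{'time_s': 0.0, 'joints': array([-2.23388454e-01,  3.13480325e-01,  1.49846520e+00,  1.02718648e-06,
        1.33098919e+00, -2.23408047e-01]), 'dq': array([ 6.73760650e-04,  4.95745859e-04, -5.43400931e-04, -5.92382073e-05,
        5.41596131e-05, -9.68163488e-04]), 'tau': array([-5.78409599e-04, -4.12261176e+01, -2.59742296e+01, -3.58453699e-04,
        4.11797926e-03, -1.23038126e-05]), 'eef_pos': array([5.24736004e+02, 5.41318529e-02, 2.30708976e+02]), 'ee_rot': array([-5.68083172e-04,  7.07099781e-01,  7.07113463e-01, -3.57154674e-04]), 'force': array([0.65651896, 0.04485281, 0.70282986]), 'wrist_torque': array([-0.03880089, -0.04256584, -0.03465497]), 'grip_width': 0.9978426099096847}
scene [ 980.30799604 -727.76197151  775.30251512] 405.5514609446361 [0.01466337 0.         0.         0.         0.        ]
side [ 519.30718906 1032.57849454 1075.38168582] 472.82740007988554 [0.03030197 0.         0.         0.         0.        ]
wrist [524.30011284  77.76636928 373.97553857] 339.8421972888516 [-0.06758967  0.          0.          0.          0.        ]
```

View pics/scene0.png

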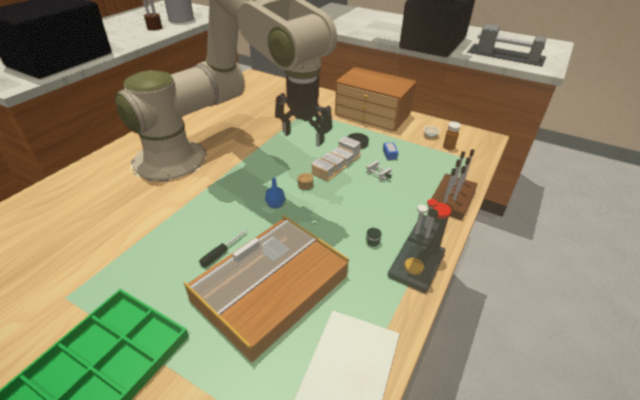

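View pics/side0.png

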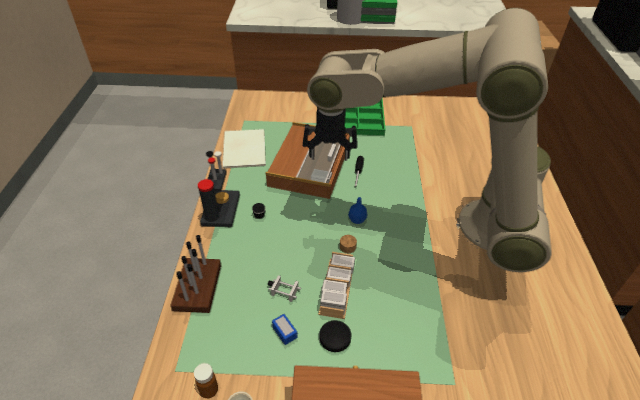

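The case is at scene (268,283) and the rack at scene (336,158) / side (337,285). The blue look-alike tin is at scene (390,150) / side (285,328), outside the rack. Next I'll enlarge the case and the rack.

Run:
```python
from h import *
import pickle
D=pickle.load(open('d0.pkl','rb'))
def crop(n,x0,y0,w,h,W,H): return cv2.resize(D[n]['img'][y0:y0+h,x0:x0+w],(W,H),interpolation=cv2.INTER_CUBIC)
a=crop('scene',180,210,180,150,480,400)   # x2.667
b=crop('side',310,245,54,75,144*2,400)     # x5.33
c=crop('scene',300,130,80,60,400,200*3//2) 
cv2.imwrite('pics/crop1.png',np.hstack([a,b]))
```

```text
(no output)
```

View pics/crop1.png

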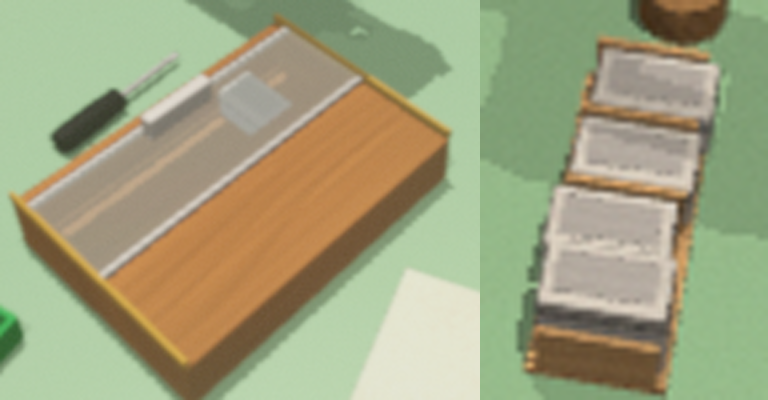

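View pics/wrist0.png

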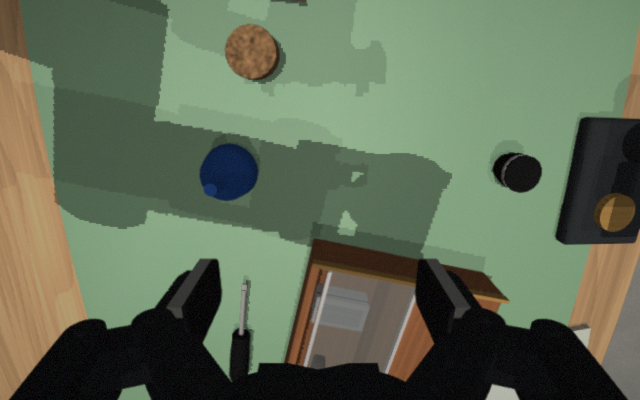

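Run:
```python
from h import *
import pickle
D=pickle.load(open('d0.pkl','rb'))
np.set_printoptions(precision=1,suppress=True)
s=D['scene']; f=2.6667
C=np.array([(15,195),(278,18),(450,130),(188,362)])/f+[180,210]
for z in(54,60,64):
    P=toworld(s,C,z);print(z,P[:,:2].tolist(),[np.linalg.norm(P[i]-P[(i+1)%4]) for i in range(4)])
h=np.array([(145,122),(207,78),(212,87),(148,135)])/f+[180,210]
print('handle',toworld(s,h,85))
r=np.array([(604,55),(716,68),(586,122),(700,135),(568,150-35+0),(560,187),(676,205),(545,290),(662,318)],float)
r=(r-[480,0])/5.333+[310,245]
print('rack z38',toworld(D['side'],r,38)[:,:2])
print('rack z56',toworld(D['side'],r,56)[:,:2])
w=D['wrist'];print('cork,blower,wrist case corner',toworld(w,[(252,50),(230,170),(315,240),(508,299),(520,172)],[30,60,54,54,36]))
```

```text
54 [[453.6387538263846, -379.5979988954928], [519.5212813126761, -90.10338020020049], [730.1911214043381, -133.41763516126582], [667.0179803237979, -426.4691051712754]] [np.float64(296.89668519792315), np.float64(215.07651244866), np.float64(299.7832714295602), np.float64(218.46646173760888)]
60 [[458.0197387626981, -382.49412609856], [523.3542365989715, -95.40760619089724], [732.271664888296, -138.36156082814693], [669.6240160090699, -428.9753451470557]] [np.float64(294.42701391042715), np.float64(213.2874446890954), np.float64(297.28958869468), np.float64(216.64919541321547)]
64 [[460.9403953869071, -384.4248775672715], [525.9095401231684, -98.94375685136174], [733.6586938776012, -141.65751127273427], [671.3613731325846, -430.64617179757596]] [np.float64(292.7805663854299), np.float64(212.09473284938565), np.float64(295.62713353809335), np.float64(215.43768453028662)]
handle [[ 515.2 -282.8   85. ]
 [ 529.1 -214.6   85. ]
 [ 539.4 -221.1   85. ]
 [ 526.5 -292.8   85. ]]
rack z38 [[501.3 179.9]
 [442.2 185.4]
 [509.6 224.8]
 [450.9 230. ]
 [519.1 220.8]
 [521.7 266.6]
 [463.2 274.5]
 [526.9 328.3]
 [470.  341.3]]
rack z56 [[501.6 194.6]
 [443.5 200.1]
 [509.8 238.8]
 [452.1 243.9]
 [519.1 234.8]
 [521.6 279.9]
 [464.2 287.7]
 [526.8 340.6]
 [470.8 353.3]]
cork,blower,wrist case corner [[ 461.2  114.9   30. ]
 [ 440.1    5.3   60. ]
 [ 520.6  -69.9   54. ]
 [ 737.5 -144.    54. ]
 [ 734.6   -1.8   36. ]]
```

>>> play_rows(plan=[[8,-40,12,0,0,0,1],[8,-40,12,0,0,0,1],[8,-40,12,0,0,0,1],[8,-40,12,0,0,0,1],[8,-40,12,0,0,0,1]])

```text
time_s: 0.57
eef_pos: [562.0, -194.6, 288.9]
ee_rot: [-0.004, 0.703, 0.711, -0.001]
force: [0.6, 0.7, 0.7]
grip_width: 0.997
```

>>> play_rows(plan=[[5,-40,12,0,0,0,1],[5,-40,12,0,0,0,1],[0,-10,0,0,0,0,1],[0,0,0,0,0,0,1]])

```text
time_s: 0.9
eef_pos: [570.7, -291.8, 312.0]
ee_rot: [-0.004, 0.705, 0.709, -0.002]
force: [-0.0, 1.0, -0.2]
grip_width: 1.002
```

Run:
```python
from h import *
import pickle
c=cap('wrist');print(sense()['eef_pos'])
pickle.dump(c,open('w1.pkl','wb'))
cv2.imwrite('pics/w1.png',cv2.resize(c['img'],(800,500),interpolation=cv2.INTER_CUBIC))
```

```text
[ 570.69600315 -290.91978628  312.0009853 ]
```

View pics/w1.png

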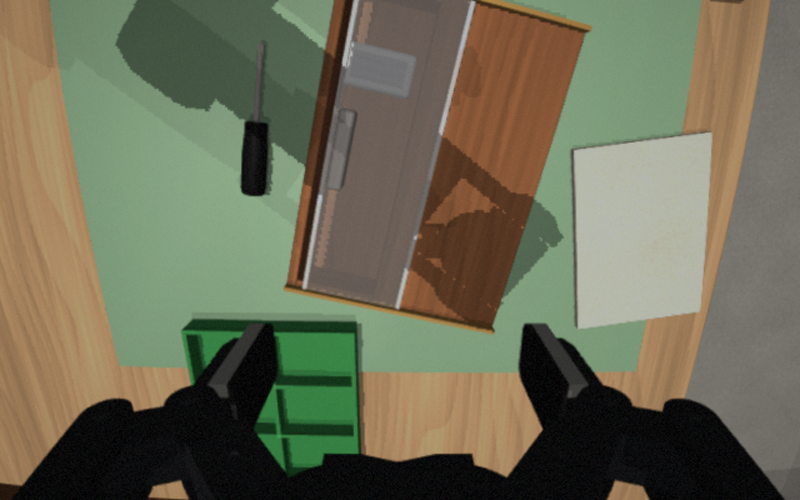

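Run:
```python
from h import *
import pickle
np.set_printoptions(precision=1,suppress=True)
c=pickle.load(open('w1.pkl','rb'))
def W(p,z): return toworld(c,np.array(p,float)/1.25,z)[:,:2]
for z in (54,60):
    P=W([(286,288),(493,331),(589,29)],z);print(z,P,np.linalg.norm(P[1]-P[0]),np.linalg.norm(P[2]-P[1]))
P=W([(286,288),(493,331),(589,29)],54)
ya=(P[2]-P[1]);yaw=np.arctan2(-ya[0],ya[1]);xa=P[1]-P[0];print('yaws',yaw,np.arctan2(xa[1],xa[0]))
a=yaw;X=np.array([np.cos(a),np.sin(a)]);Y=np.array([-np.sin(a),np.cos(a)])
O=(P[0]+P[2])/2-60*X;print('O',O)
def L(p,z): q=W(p,z)-O; return np.c_[q@X,q@Y]
print('handle',L([(342,110),(355,110),(340,188),(328,188)],85), W([(342,110),(355,110),(340,188),(328,188)],85).mean(0))
print('front line',L([(350,20),(305,288)],60),'rear',L([(472,5),(398,305)],60))
print('tin',L([(352,42),(415,57),(407,97),(345,82)],38),W([(352,42),(415,57),(407,97),(345,82)],38))
```

```text
54 [[ 453.2 -385.9]
 [ 669.6 -433.5]
 [ 734.7 -139.6]] 221.50960718733813 301.0800678101174
60 [[ 455.  -383.3]
 [ 668.1 -430.3]
 [ 732.3 -140.7]] 218.1987463954723 296.5798828999354
yaws -0.21818913450942445 -0.21682058621035047
O [ 535.4 -249.8]
handle [[-22.3  34.6]
 [-11.6  36.9]
 [-11.7 -30.6]
 [-22.1 -32.9]] [ 519.3 -244.1]
front line [[ -33.1  108.6]
 [ -30.6 -143.4]] rear [[  65.1  143. ]
 [  65.2 -140.5]]
tin [[-31.   94.5]
 [ 27.8  94.4]
 [ 28.6  58.5]
 [-30.6  59. ]] [[ 525.6 -150.8]
 [ 583.  -163.7]
 [ 576.  -198.9]
 [ 518.3 -185.6]]
```

The wrist view shows the cover already about 18 mm open, with the handle at local x ≈ -17. The case fits the given sizes: origin ≈ (535,-248), yaw -0.218, and the clicked edges come out at 221 x 301 mm. Next I'll grip the handle.

>>> play_rows(plan=[[-10.4,9.4,-38,0,0,-0.109,1],[-10.4,9.4,-38,0,0,-0.109,1],[-10.4,9.4,-38,0,0,0,1],[-10.4,9.4,-38,0,0,0,1],[-10.4,9.4,-30,0,0,0,1]])

```text
time_s: 1.37
eef_pos: [518.5, -236.3, 130.4]
ee_rot: [0.003, 0.78, 0.626, 0.001]
force: [2.1, -0.4, -0.6]
grip_width: 1.0
```

```bash
cat >> h.py <<'E'
from scipy.spatial.transform import Rotation as Ro
np.set_printoptions(precision=3,suppress=True)
O=np.array([535.,-248.]);A=-0.218
X=np.array([np.cos(A),np.sin(A)]);Y=np.array([-np.sin(A),np.cos(A)])
def case(x,y): return O+x*X+y*Y
def st():
    s=sense();q=s['ee_rot'];R=Ro.from_quat(np.r_[q[1:],q[0]]).as_matrix()
    p=s['eef_pos'];d=p[:2]-O
    print('t',round(s['time_s'],2),'p',p,'jawyaw',round(np.arctan2(R[1,1],R[0,1]),3),'z',R[:,2],'F',s['force'],'g',round(s['grip_width'],3),'case',d@X,d@Y,'j6',s['joints'][5])
    return s
E
python3 -c "
from h import *
st();print(case(-17,2))"
```

```text
t 1.37 p [ 518.537 -236.293  130.412] jawyaw -0.219 z [ 0.005 -0.004 -1.   ] F [ 2.063 -0.435 -0.607] g 1.0 case -18.6056534141362 7.868929692071685 j6 -0.4140462160031569
[ 518.835 -242.371]
```

>>> play_rows(plan=[[0,-6,-35,0,0,0,1],[0,0,-27,0,0,0,0.3],[0,0,-2,0,0,0,-1],[0,0,0,0,0,0,-1],[0,0,0,0,0,0,-1]], grip_force=40)

```text
time_s: 1.78
eef_pos: [513.3, -229.2, 59.8]
ee_rot: [-0.004, 0.777, 0.629, -0.0]
force: [-0.7, -0.4, 0.4]
grip_width: 0.454
```

>>> play_rows(plan=[[0,0,0,0,0,0,-1],[0,0,0,0,0,0,-1],[0,0,0,0,0,0,-1]])

```text
time_s: 2.03
eef_pos: [515.0, -229.2, 63.2]
ee_rot: [-0.001, 0.777, 0.629, 0.0]
force: [0.8, -3.8, -20.1]
grip_width: 0.151
```

```bash
python3 -c "
from h import *
st()"
```

```text
t 2.03 p [ 514.954 -229.163   63.169] jawyaw -0.209 z [-0.     0.002 -1.   ] F [  0.794  -3.759 -20.055] g 0.151 case -23.645652059599602 14.055199513662373 j6 -0.41852028789686163
```

>>> play_rows(plan=[[0,0,3,0,0,0,-1],[0,0,0,0,0,0,-1]])

```text
time_s: 2.2
eef_pos: [512.5, -228.7, 63.0]
ee_rot: [-0.004, 0.777, 0.629, -0.001]
force: [-0.6, 1.9, 8.7]
grip_width: 0.155
```

>>> play_rows(plan=[[14.6,-3.2,0,0,0,0,-1],[19.5,-4.3,0,0,0,0,-1],[19.5,-4.3,0,0,0,0,-1],[19.5,-4.3,0,0,0,0,-1],[10,-2.2,0,0,0,0,-1]])

```text
time_s: 2.62
eef_pos: [595.3, -247.0, 63.2]
ee_rot: [-0.007, 0.778, 0.628, -0.002]
force: [-1.0, -0.3, -5.7]
grip_width: 0.148
```

```bash
python3 -c "
from h import *
st()"
```

```text
t 2.62 p [ 595.258 -246.981   63.163] jawyaw -0.214 z [-0.012  0.008 -1.   ] F [-0.963 -0.275 -5.749] g 0.148 case 58.61125274546751 14.02689938587862 j6 -0.36118274176942244
```

>>> play_rows(plan=[[8,-1.8,0,0,0,0,-1],[5,-1.1,0,0,0,0,-1],[5,-1.1,0,0,0,0,-1],[5,-1.1,0,0,0,0,-1]])

```text
time_s: 2.95
eef_pos: [611.5, -250.5, 63.0]
ee_rot: [-0.019, 0.778, 0.628, -0.01]
force: [-44.0, 7.9, 16.6]
grip_width: 0.146
```

```bash
python3 -c "
from h import *
st()"
```

```text
t 2.95 p [ 611.472 -250.528   62.994] jawyaw -0.212 z [-0.039  0.017 -0.999] F [-44.047   7.923  16.598] g 0.146 case 75.209284541453 14.070609181751738 j6 -0.347960881383882
```

>>> play_rows(plan=[[0,0,0,0,0,0,0.2],[0,0,0,0,0,0,0.6],[0,0,0,0,0,0,1],[0,0,20,0,0,0,1],[0,0,40,0,0,0,1]])

```text
time_s: 3.37
eef_pos: [608.2, -249.2, 120.6]
ee_rot: [-0.025, 0.778, 0.628, -0.012]
force: [0.2, -0.4, -0.9]
grip_width: 0.853
```

>>> play_rows(plan=[[0,15,38,0,0,0,1],[-10,35,20,0,0,0,1],[-10,40,10,0,0,0,1],[-10,40,5,0,0,0,1],[-10,40,0,0,0,0,1]])

```text
time_s: 3.78
eef_pos: [570.6, -82.6, 208.7]
ee_rot: [-0.013, 0.781, 0.624, -0.006]
force: [1.4, 0.7, -0.3]
grip_width: 1.003
```

>>> play_rows(plan=[[-10,40,0,0,0,0,1],[-10,40,0,0,0,0,1],[-10,40,0,0,0,0,1],[-10,40,0,0,0,0,1],[-10,40,0,0,0,0,1]])

```text
time_s: 4.2
eef_pos: [520.3, 120.3, 215.5]
ee_rot: [-0.007, 0.781, 0.624, 0.0]
force: [1.1, 1.1, -1.0]
grip_width: 1.001
```

>>> play_rows(plan=[[-10,30,0,0,0,0,1],[-10,20,0,0,0,0,1],[0,0,0,0,0,0,1]])

```text
time_s: 4.45
eef_pos: [497.7, 179.5, 219.0]
ee_rot: [-0.006, 0.779, 0.627, 0.004]
force: [-0.6, -1.4, -0.3]
grip_width: 0.998
```

Run:
```python
from h import *
import pickle
st()
c=cap('wrist');s=cap('scene')
pickle.dump((c,s),open('w2.pkl','wb'))
a=cv2.resize(c['img'][:260,120:520],(800,520),interpolation=cv2.INTER_CUBIC)
cv2.imwrite('pics/w2.png',a)
```

```text
t 4.45 p [497.685 179.47  219.028] jawyaw -0.215 z [-0.001  0.015 -1.   ] F [-0.645 -1.374 -0.311] g 0.998 case -128.88403902080688 409.28245317755676 j6 0.32822366743541315
```

View pics/w2.png

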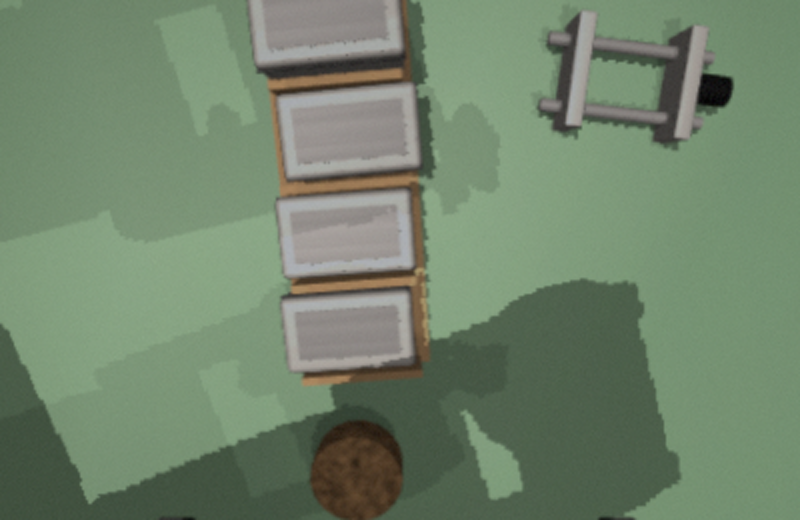

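Run:
```python
from h import *
import pickle
c,s=pickle.load(open('w2.pkl','rb'))
def W(p,z): return toworld(c,np.array(p,float)/2+[120,0],z)[:,:2]
T={'A':[(281,297),(408,288),(414,363),(292,373)],'B':[(277,201),(410,188),(415,268),(286,278)],'C':[(277,97),(415,84),(421,168),(289,181)],'D':[(248,-15),(402,-25),(404,52),(256,69)]}
for n,p in T.items():
  for z in (38,56):
    q=W(p,z);print(n,z,'c',q.mean(0),'top/bot len',np.linalg.norm(q[1]-q[0]),np.linalg.norm(q[2]-q[3]),'wid',np.linalg.norm(q[3]-q[0]),np.linalg.norm(q[2]-q[1]),'yaw',np.arctan2(*(q[2]-q[3])[::-1]),np.arctan2(*(q[1]-q[0])[::-1]))
```

```text
A 38 c [475.553 194.274] top/bot len 61.21097900101484 60.716825842252526 wid 38.023901929523916 37.08614093004951 yaw -0.13086797413120213 -0.1461410942626695
A 56 c [477.667 197.54 ] top/bot len 57.823646552970956 57.35683915891134 wid 35.91971083653421 35.03384425720914 yaw -0.13086797413120208 -0.1461410942626693
B 38 c [485.448 239.284] top/bot len 61.91938850871232 61.70221311158935 wid 35.78536289841226 36.7471282843344 yaw -0.1402526088224822 -0.12472980463453279
B 56 c [487.014 240.059] top/bot len 58.4928536405946 58.28769643500522 wid 33.80504951527215 34.713592110899036 yaw -0.14025260882248225 -0.1247298046345326
C 38 c [497.459 282.863] top/bot len 61.9855985247526 60.963393601242764 wid 36.74706922932283 36.230606768224746 yaw -0.1241818934248992 -0.132440268729845
C 56 c [498.361 281.227] top/bot len 58.55539968426622 57.589762192979585 wid 34.71353632391158 34.225654194009394 yaw -0.12418189342489877 -0.13244026872984463
D 38 c [498.385 331.035] top/bot len 66.92963936562205 66.09436474536359 wid 34.620612390946114 31.328063602902425 yaw -0.11607245980408845 -0.1659865483144851
D 56 c [499.236 326.733] top/bot len 63.22584401944266 62.43679236229317 wid 32.70475471905592 29.594411109372874 yaw -0.1160724598040895 -0.16598654831448564
```

Lanes from the cork end upward are A (347,330), B (345,233), C (350,132) and D (328,20) in the crop. A, B and C measure about 61 x 37 mm at z = 38, so they are the flat tins. D only fits 64 mm at z = 56 and shows a tall side, so it is the tall tin. The blue one is outside the rack. I'll take A first, then B.

>>> play_rows(plan=[[-8,5,-38,0,0,0.08,1],[-8,5,-38,0,0,0,1],[-6,4,-38,0,0,0,1],[0,0,-20,0,0,0,1],[0,0,0,0,0,0,1]])

```text
time_s: 4.97
eef_pos: [481.1, 185.9, 84.2]
ee_rot: [-0.002, 0.755, 0.656, 0.009]
force: [-0.4, 0.2, 0.6]
grip_width: 0.996
```

```bash
python3 -c "
from h import *
st()"
```

```text
t 4.97 p [481.092 185.913  84.192] jawyaw -0.14 z [ 0.012  0.014 -1.   ] F [-0.394  0.166  0.555] g 0.996 case -146.47765305104068 411.9839248840239 j6 0.265911889316175
```

>>> play_rows(plan=[[-5.6,8.4,-20,-0.014,0.012,0,1],[0,0,0,0,0,0,1]])

```text
time_s: 5.13
eef_pos: [477.2, 192.3, 64.8]
ee_rot: [0.0, 0.756, 0.655, 0.0]
force: [-0.4, 0.2, -1.2]
grip_width: 0.999
```

```bash
python3 -c "
from h import *
st()
c=cap('wrist')
cv2.imwrite('pics/w3.png',cv2.resize(c['img'],(800,500)))"
```

```text
t 5.13 p [477.238 192.306  64.839] jawyaw -0.143 z [ 0.001 -0.    -1.   ] F [-0.423  0.181 -1.197] g 0.999 case -151.62338723741482 417.391815922988 j6 0.29872380146452177
```

View pics/w3.png

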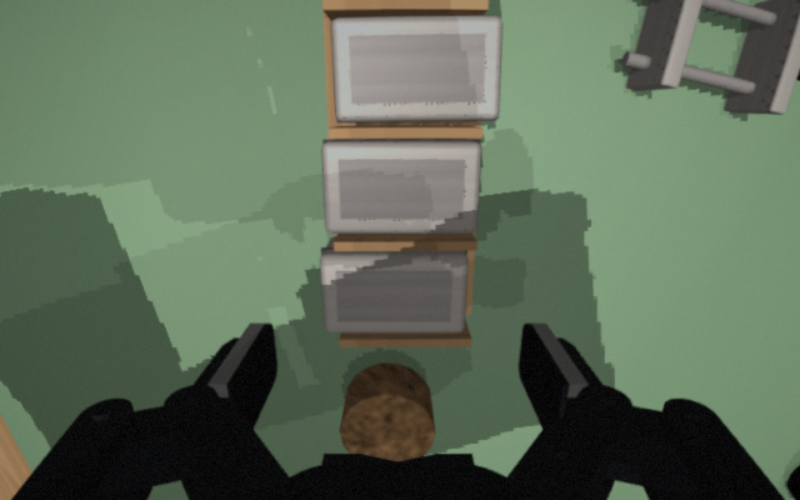

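```bash
python3 -c "
from h import *
c=cap('wrist');st()
def W(p): return toworld(c,np.array(p,float)/1.25,38)[:,:2]
for p in ([(322,253),(466,250),(463,332),(326,333)],[(322,142),(480,140),(478,236),(328,233)],[(333,17),(500,17),(498,119),(340,121)]):
  q=W(p);print(q.mean(0),np.linalg.norm(q[1]-q[0]),np.linalg.norm(q[2]-q[1]),np.arctan2(*(q[1]-q[0])[::-1]))
print(topix(c,[(477.2,192.3,38)])*1.25)"
```

```text
t 5.23 p [479.975 192.091  68.255] jawyaw -0.143 z [ 0.008  0.001 -1.   ] F [-0.164  0.495  0.188] g 1.0 case -148.9046603150951 417.77407300070917 j6 0.2969799863322701
[477.375 193.533] 61.69658459213595 39.44029890468643 -0.123841171583745
[487.341 238.95 ] 62.79801376503668 39.75864642755547 -0.1317274551879708
[499.795 283.699] 62.0586282927478 37.03550488263628 -0.13977913459412786
[[394.262 296.022]]
```

>>> play_rows(plan=[[0,1,-30,0,0,0,1],[0,0,-22,0,0,0,1],[0,0,0,0,0,0,1]])

```text
time_s: 5.48
eef_pos: [486.1, 191.9, 22.1]
ee_rot: [0.006, 0.756, 0.654, 0.01]
force: [-0.1, -0.6, -0.8]
grip_width: 0.998
```

```bash
python3 -c "
from h import *
st()"
```

```text
t 5.48 p [486.134 191.882  22.096] jawyaw -0.145 z [ 0.023  0.004 -1.   ] F [-0.138 -0.597 -0.766] g 0.998 case -142.84609895516243 418.9026096033712 j6 0.29572481438683057
```

>>> play_rows(plan=[[-8,2,0,-0.004,0.023,0,1],[0,0,0,0,0,0,1]])

```text
time_s: 5.65
eef_pos: [479.8, 193.3, 25.5]
ee_rot: [0.0, 0.757, 0.653, 0.001]
force: [-0.4, 0.2, 0.1]
grip_width: 1.003
```

```bash
python3 -c "
from h import *
for i in range(3): c=cap('wrist');st()
cv2.imwrite('pics/w4.png',c['img'][150:330,150:500])
print(topix(c,[(477.4,193.5,38)])-[150,150])"
```

```text
t 5.7 p [480.732 193.294  25.957] jawyaw -0.146 z [ 0.005  0.001 -1.   ] F [ 0.395 -0.359  1.392] g 0.998 case -148.42545806227585 419.1127399227198 j6 0.30200679636858874
t 5.75 p [480.762 193.352  25.736] jawyaw -0.146 z [ 0.005  0.001 -1.   ] F [ 0.865 -0.46   0.492] g 1.005 case -148.40919827440774 419.1755527235743 j6 0.3020219091766515
t 5.8 p [480.59  193.352  25.379] jawyaw -0.146 z [ 0.005  0.001 -1.   ] F [-0.575 -0.112 -0.969] g 1.002 case -148.57667294934149 419.1384862514286 j6 0.30207810040659894
[[162.286 126.481]]
```

View pics/w4.png

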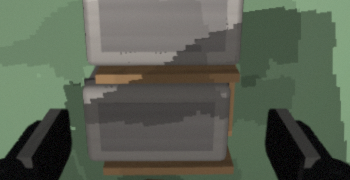

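>>> play_rows(plan=[[-4,0,-17,0,0.006,0,1],[-1,0,-2,0,0,0,0.7],[0,0,0,0,0,0,-1],[0,0,0,0,0,0,-1],[0,0,0,0,0,0,-1]], grip_force=40)

```text
time_s: 6.22
eef_pos: [477.7, 193.7, 10.3]
ee_rot: [0.001, 0.757, 0.654, 0.003]
force: [0.4, 0.6, -0.4]
grip_width: 0.741
```

```bash
python3 -c "
from h import *
st()"
```

```text
t 6.22 p [477.747 193.725  10.26 ] jawyaw -0.146 z [ 0.005  0.002 -1.   ] F [ 0.375  0.6   -0.408] g 0.741 case -151.43347608832255 418.88729217279507 j6 0.301801561885468
```

>>> play_rows(plan=[[0,0,15,0,0,0,-1],[0,0,25,0,0,0,-1],[0,0,30,0,0,0,-1],[20,-27,10,0,0,0,-1],[22,-29,0,0,0,0,-1]])

```text
time_s: 6.63
eef_pos: [516.8, 140.2, 95.2]
ee_rot: [-0.0, 0.754, 0.656, 0.001]
force: [0.1, 0.1, -1.7]
grip_width: 0.739
```

>>> play_rows(plan=[[22,-29,0,0,0,0,-1],[22,-29,0,0,0,0,-1],[10,-15,0,0,0,0,-1],[0,0,-20,0,0,0,-1],[0,0,0,0,0,0,-1]])

```text
time_s: 7.05
eef_pos: [577.6, 58.0, 79.5]
ee_rot: [0.004, 0.756, 0.655, 0.004]
force: [-0.4, 0.1, -2.0]
grip_width: 0.742
```

```bash
python3 -c "
from h import *
for i in range(2): cap('wrist');st()"
```

```text
t 7.1 p [578.771  58.052  81.883] jawyaw -0.142 z [ 0.015 -0.    -1.   ] F [-0.124 -0.402 -0.378] g 0.739 case -23.45747275045416 308.2747091825934 j6 0.03958792293316084
t 7.15 p [578.964  58.772  82.814] jawyaw -0.141 z [ 0.017 -0.    -1.   ] F [ 0.157 -0.448 -0.616] g 0.741 case -23.424012020723595 309.0200960128809 j6 0.039794809121462646
```

>>> play_rows(plan=[[0,0,-25,0,0.017,0,-1],[0,0,-25,0,0,0,-1],[0,0,-10,0,0,0,-1],[0,0,0,0,0,0,-1]])

```text
time_s: 7.48
eef_pos: [580.4, 61.4, 26.8]
ee_rot: [0.002, 0.754, 0.657, 0.002]
force: [0.7, 0.0, -1.5]
grip_width: 0.739
```

```bash
python3 -c "
from h import *
for i in range(2): cap('wrist');st()"
```

```text
t 7.53 p [580.749  61.437  27.757] jawyaw -0.137 z [ 0.008 -0.001 -1.   ] F [-0.224 -0.105 -0.443] g 0.739 case -22.258184560611895 312.00796639996275 j6 0.042367367471651235
t 7.58 p [581.316  61.214  28.569] jawyaw -0.138 z [ 0.01  -0.001 -1.   ] F [-0.239 -0.303 -0.756] g 0.738 case -21.656443094564032 311.9127326925359 j6 0.04235138270904918
```

>>> play_rows(plan=[[0,0,-14,0,0.01,0,-1],[0,0,-5,0,0,0,-1],[0,0,-2,0,0.003,0,-1],[0,0,-1,0,0,0,-1],[0,0,-1,0,0,0,-1]])

```text
time_s: 8.0
eef_pos: [583.4, 61.6, 7.7]
ee_rot: [0.001, 0.754, 0.657, 0.0]
force: [-0.2, 0.5, -0.7]
grip_width: 0.742
```

```bash
python3 -c "
from h import *
st()"
```

```text
t 8.0 p [583.35  61.65   7.72] jawyaw -0.137 z [ 0.002 -0.002 -1.   ] F [-0.195  0.495 -0.738] g 0.742 case -19.764278420226916 312.7780860891505 j6 0.04416901941653616
```

>>> play_rows(plan=[[0,0,-2,0,0,0,-1],[0,0,-1.5,0,0,0,-1],[0,0,-1.5,0,0,0,-1]])

```text
time_s: 8.25
eef_pos: [583.8, 61.5, 3.1]
ee_rot: [0.002, 0.754, 0.657, 0.0]
force: [-8.3, -1.3, 24.2]
grip_width: 0.737
```

```bash
python3 -c "
from h import *
st()"
```

```text
t 8.25 p [583.755  61.496   3.07 ] jawyaw -0.137 z [ 0.003 -0.002 -1.   ] F [-8.277 -1.349 24.217] g 0.737 case -19.33578782326554 312.7150320818188 j6 0.04418901337907624
```

>>> play_rows(plan=[[0,0,1,0,0,0,0.7],[0,0,0,0,0,0,0.9],[0,0,0,0,0,0,1],[0,0,25,0,0,0,1],[0,0,35,0,0,0,1]])

```text
time_s: 8.67
eef_pos: [580.4, 61.6, 59.8]
ee_rot: [-0.003, 0.754, 0.657, -0.003]
force: [-0.2, 0.1, -0.2]
grip_width: 0.995
```

>>> play_rows(plan=[[0,0,8,0,0,0.12,0.4],[0,0,0,0,0,0.12,0.4],[0,0,0,0,0,0.12,0.4],[0,0,0,0,0,0.12,0.4],[0,0,0,0,0,0.12,0.4]])

```text
time_s: 9.08
eef_pos: [584.1, 61.5, 76.9]
ee_rot: [0.003, 0.517, 0.856, 0.001]
force: [-0.3, -0.3, -0.3]
grip_width: 0.702
```

>>> play_rows(plan=[[0,0,0,0,0,0.12,0.4],[0,0,0,0,0,0.12,0.4],[0,0,0,0,0,0.12,0.4],[0,0,0,0,0,0.12,0.4],[0,0,0,0,0,0.12,0.4]])

```text
time_s: 9.5
eef_pos: [584.4, 61.5, 77.8]
ee_rot: [0.004, 0.229, 0.973, 0.003]
force: [0.2, -0.6, 0.5]
grip_width: 0.701
```

>>> play_rows(plan=[[0,0,0,0,0,0.12,0.4],[0,0,0,0,0,0.1,0.4],[0,0,0,0,0,0.02,0.4],[0,0,0,0,0,0,0.4]])

```text
time_s: 9.83
eef_pos: [584.6, 61.5, 78.3]
ee_rot: [0.004, 0.102, 0.995, 0.003]
force: [-0.3, 1.0, -0.1]
grip_width: 0.7
```

```bash
python3 -c "
from h import *
for i in range(2): c=cap('wrist');st()
import pickle;pickle.dump(c,open('w5.pkl','wb'))
cv2.imwrite('pics/w5.png',c['img'])"
```

```text
t 9.88 p [584.617  61.538  78.313] jawyaw 1.365 z [ 0.008  0.005 -1.   ] F [ 1.062 -0.528  0.997] g 0.696 case -18.503364165825737 312.94282116438063 j6 -1.4653350887122023
t 9.93 p [584.597  61.528  78.284] jawyaw 1.364 z [ 0.008  0.005 -1.   ] F [-0.473  0.267  1.175] g 0.705 case -18.520702966291907 312.92876529853464 j6 -1.4644869123273134
```

View pics/w5.png

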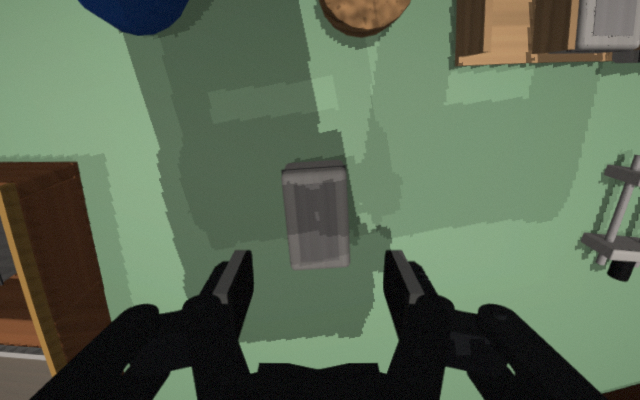

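```bash
python3 -c "
from h import *
import pickle;c=pickle.load(open('w5.pkl','rb'))
q=toworld(c,[(283,170),(347,167),(349,266),(292,268)],32)[:,:2]
print(q,q.mean(0),topix(c,[(584.6,61.5,32)]),np.arctan2(*(q[2]-q[1])[::-1]),np.arctan2(*(q[3]-q[0])[::-1]))"
```

```text
[[547.137  49.44 ]
 [552.956  85.457]
 [615.712  75.346]
 [609.624  40.026]] [581.357  62.567] [[317.236 225.473]] -0.15972967714586364 -0.14952260701937373
```

>>> play_rows(plan=[[-2,0.5,-20,-0.005,0.008,0.055,0.4],[0,0,-25,0,0,0,0.4],[0,0,-10,0,0,0,0.4],[0,0,0,0,0,0,0.4]])

```text
time_s: 10.27
eef_pos: [583.5, 62.0, 23.1]
ee_rot: [0.002, 0.077, 0.997, 0.0]
force: [1.7, 0.7, 0.6]
grip_width: 0.698
```

```bash
python3 -c "
from h import *
for i in range(2): c=cap('wrist');st()"
```

```text
t 10.32 p [583.806  61.979  23.951] jawyaw 1.417 z [ 0.004 -0.    -1.   ] F [-0.626 -0.857 -0.101] g 0.702 case -19.39089898981309 313.1980169160459 j6 -1.5110781260357098
t 10.37 p [584.44   61.893  24.998] jawyaw 1.417 z [ 0.006 -0.    -1.   ] F [-0.161 -0.02   0.454] g 0.701 case -18.75344101115332 313.25157697556654 j6 -1.5112860229875635
```

>>> play_rows(plan=[[-2,0,-13,0,0.006,0,0.4],[0,0,-5,0,0,0,0.4],[0,0,-1,0,0.002,0,-1],[0,0,0,0,0,0,-1],[0,0,0,0,0,0,-1]])

```text
time_s: 10.78
eef_pos: [584.1, 61.8, 7.7]
ee_rot: [0.002, 0.077, 0.997, -0.0]
force: [-0.4, 0.1, -2.2]
grip_width: 0.437
```

>>> play_rows(plan=[[0,0,0,0,0,0,-1],[0,0,0,0,0,0,-1]])

```text
time_s: 10.95
eef_pos: [584.2, 61.8, 7.9]
ee_rot: [0.002, 0.077, 0.997, -0.0]
force: [0.6, -0.0, -1.2]
grip_width: 0.438
```

```bash
python3 -c "
from h import *
st();print(case(-3,-5), case(-3,-75))"
```

```text
t 10.95 p [584.233  61.769   7.919] jawyaw 1.416 z [ 0.003 -0.001 -1.   ] F [ 0.631 -0.032 -1.165] g 0.438 case -18.92849289261808 313.0851068553046 j6 -1.5095046384553943
[ 530.99  -252.233] [ 515.85  -320.576]
```

>>> play_rows(plan=[[0,0,20,0,0,0,-1],[0,0,35,0,0,0,-1],[0,0,35,0,0,0,-1],[-4,-20,10,0,0,-0.03,-1],[-6.5,-38,0,0,0,-0.033,-1]])

```text
time_s: 11.37
eef_pos: [571.9, 7.6, 110.9]
ee_rot: [-0.0, 0.106, 0.994, 0.0]
force: [0.4, -0.4, -1.9]
grip_width: 0.442
```

>>> play_rows(plan=[[-6.5,-38,0,0,0,0,-1],[-6.5,-38,0,0,0,0,-1],[-6.5,-38,0,0,0,0,-1],[-6.5,-38,0,0,0,0,-1],[-6.5,-38,0,0,0,0,-1]])

```text
time_s: 11.78
eef_pos: [537.7, -188.7, 114.3]
ee_rot: [0.003, 0.104, 0.995, -0.0]
force: [1.1, -0.9, -1.6]
grip_width: 0.437
```

>>> play_rows(plan=[[-6.5,-38,0,0,0,0,-1],[-6.5,-35,0,0,0,0,-1],[-4,-15,0,0,0,0,-1],[0,0,0,0,0,0,-1]])

```text
time_s: 12.12
eef_pos: [516.9, -288.2, 114.8]
ee_rot: [0.003, 0.108, 0.994, -0.001]
force: [-0.5, 0.3, -0.9]
grip_width: 0.439
```

```bash
python3 -c "
from h import *
for i in range(2): c=cap('wrist');st()
print(case(0,-72))"
```

```text
t 12.17 p [ 517.237 -286.851  114.689] jawyaw 1.355 z [ 0.006 -0.003 -1.   ] F [-1.266  0.406 -0.907] g 0.438 case -8.940343409942663 -41.773336632303796 j6 -2.06077546554914
t 12.22 p [ 517.72  -285.168  114.668] jawyaw 1.357 z [ 0.006 -0.002 -1.   ] F [ 0.468  0.278 -0.995] g 0.435 case -8.832135783216616 -40.02545607242976 j6 -2.060121118670677
[ 519.428 -318.296]
```

>>> play_rows(plan=[[1,-20,-15,0.002,0.006,0,-1],[2,-14,-10,0,0,0,-1],[0,0,-10,0,0,0,-1],[0,0,0,0,0,0,-1]])

```text
time_s: 12.55
eef_pos: [522.9, -314.9, 78.5]
ee_rot: [0.0, 0.104, 0.995, 0.0]
force: [0.0, 0.7, -1.6]
grip_width: 0.436
```

```bash
python3 -c "
from h import *
for i in range(2): c=cap('wrist');st()
cv2.imwrite('pics/w6.png',c['img'])"
```

```text
t 12.6 p [ 523.283 -315.142   79.652] jawyaw 1.362 z [ 0.002 -0.    -1.   ] F [-0.129  0.317 -0.613] g 0.437 case 3.081805757905828 -68.08690166630215 j6 -2.096975706596079
t 12.65 p [ 523.537 -315.4     80.633] jawyaw 1.363 z [ 0.003 -0.001 -1.   ] F [-0.252 -0.62  -1.144] g 0.439 case 3.385071881202176 -68.28398380372045 j6 -2.0971041102408408
```

View pics/w6.png

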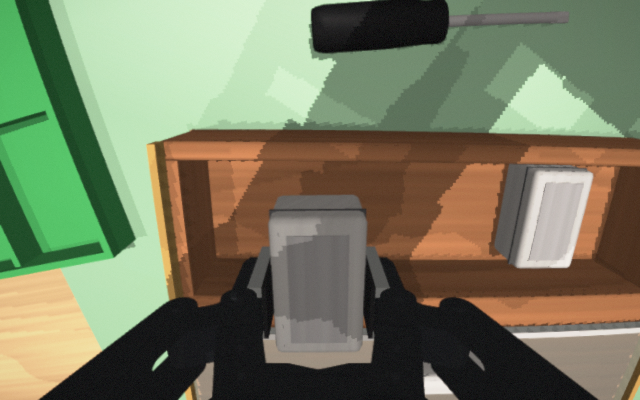

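```bash
python3 -c "
from h import *
c=cap('wrist');st()
def L(p,z): q=toworld(c,p,z)[:,:2]-O; return np.c_[q@X,q@Y]
print('tin',L([(270,210),(367,210),(363,350),(276,350)],104.7))
print('wall in',L([(178,161),(450,163),(178,303),(400,300)],54),'end',L([(166,200)],54))
print('tin0',L([(528,168),(592,170),(573,268),(512,266)],38))
"
```

```text
t 12.7 p [ 523.722 -315.683   81.255] jawyaw 1.363 z [ 0.004 -0.002 -1.   ] F [-0.289  0.276 -0.599] g 0.434 case 3.62697912087269 -68.52014160606673 j6 -2.0971733402901434
tin [[-31.971 -86.327]
 [-32.314 -50.23 ]
 [ 32.697 -48.224]
 [ 33.069 -86.204]]
wall in [[ -39.747 -140.402]
 [ -39.984   -0.906]
 [  45.871 -151.016]
 [  41.894  -19.752]] end [[ -18.599 -149.388]]
tin0 [[-34.525  51.773]
 [-34.089  92.126]
 [ 30.527  96.404]
 [ 28.527  54.255]]
```

>>> play_rows(plan=[[-2,-3,-20,0.002,0.004,-0.01,-1],[-1,0,-20,0,0,0,-1],[0,0,-8,0,0,0,-1],[0,0,0,0,0,0,-1]])

```text
time_s: 13.03
eef_pos: [522.8, -317.1, 35.8]
ee_rot: [0.003, 0.108, 0.994, -0.002]
force: [0.1, 1.0, -1.1]
grip_width: 0.432
```

```bash
python3 -c "
from h import *
for i in range(2): c=cap('wrist');st()"
```

```text
t 13.08 p [ 523.056 -317.298   36.638] jawyaw 1.355 z [ 0.005 -0.005 -1.   ] F [ 0.008  0.347 -0.295] g 0.434 case 3.3267850770785614 -70.2411021421661 j6 -2.091699455263125
t 13.13 p [ 523.388 -317.725   37.395] jawyaw 1.355 z [ 0.006 -0.006 -1.   ] F [-0.467  0.616 -1.303] g 0.435 case 3.743001364511704 -70.58608178247724 j6 -2.0917245445676014
```

>>> play_rows(plan=[[-1,0,-11,0.006,0.006,0,-1],[0,0,-5,0,0,0,-1],[0,0,-2,0.001,0.002,0,-1],[0,0,-2,0,0,0,-1]])

```text
time_s: 13.47
eef_pos: [523.8, -318.5, 19.2]
ee_rot: [0.001, 0.107, 0.994, -0.001]
force: [0.4, 0.1, -1.1]
grip_width: 0.44
```

```bash
python3 -c "
from h import *
st()"
```

```text
t 13.47 p [ 523.833 -318.546   19.176] jawyaw 1.356 z [ 0.002 -0.002 -1.   ] F [ 0.382  0.073 -1.069] g 0.44 case 4.355081279848861 -71.29175979044354 j6 -2.0926333646354656
```

>>> play_rows(plan=[[0,0,-2,0.002,0.002,0,-1],[0,0,-1.5,0,0,0,-1],[0,0,-1.5,0,0,0,-1],[0,0,-1.5,0,0,0,-1]])

```text
time_s: 13.8
eef_pos: [524.0, -318.8, 13.4]
ee_rot: [-0.0, 0.107, 0.994, 0.0]
force: [-8.9, 7.2, 22.8]
grip_width: 0.44
```

```bash
python3 -c "
from h import *
st()"
```

```text
t 13.8 p [ 523.966 -318.759   13.402] jawyaw 1.356 z [-0.  0. -1.] F [-8.903  7.21  22.755] g 0.44 case 4.53104001779972 -71.47037525544171 j6 -2.0927137354403103
```

>>> play_rows(plan=[[0,0,1,0,0,0,-0.1],[0,0,0,0,0,0,0.2],[0,0,2,0,0,0,0.3],[0,0,25,0,0,0,0.3],[0,0,40,0,0,0,0.3]])

```text
time_s: 14.22
eef_pos: [521.2, -316.5, 76.6]
ee_rot: [-0.005, 0.108, 0.994, 0.004]
force: [0.8, 0.4, 0.5]
grip_width: 0.645
```

>>> play_rows(plan=[[0,10,40,0,0,0,1],[-2,36,15,0,0,-0.12,1],[-3,40,5,0,0,-0.12,1],[-3,40,0,0,0,-0.12,1],[-3,40,0,0,0,-0.12,1]])

```text
time_s: 14.63
eef_pos: [511.6, -154.9, 148.0]
ee_rot: [0.003, 0.349, 0.937, 0.0]
force: [1.0, 0.4, -0.3]
grip_width: 1.001
```

>>> play_rows(plan=[[-3,40,0,0,0,-0.12,1],[-3,40,0,0,0,-0.12,1],[-3,40,0,0,0,-0.12,1],[-3,40,0,0,0,-0.12,1],[-3,40,0,0,0,-0.12,1]])

```text
time_s: 15.05
eef_pos: [497.2, 33.4, 150.2]
ee_rot: [0.006, 0.596, 0.803, -0.0]
force: [0.7, 0.5, -0.5]
grip_width: 0.998
```

```bash
python3 -c "
from h import *
st()"
```

```text
t 15.05 p [497.151  33.399 150.185] jawyaw 0.294 z [ 0.009 -0.007 -1.   ] F [ 0.687  0.464 -0.505] g 0.998 case -97.81360272447664 266.55263103150065 j6 -0.4568072150038346
```

>>> play_rows(plan=[[-2,40,0,0,0,-0.11,1],[-2,40,0,0,0,-0.11,1],[-2,40,-10,0,0,-0.11,1],[-2,40,-20,0.007,0.009,-0.06,1],[-2,30,-20,0,0,0,1]])

```text
time_s: 15.47
eef_pos: [488.8, 217.2, 107.1]
ee_rot: [0.003, 0.738, 0.675, 0.003]
force: [0.0, -0.6, -0.4]
grip_width: 1.002
```

>>> play_rows(plan=[[0,12,-10,0,0,0,1],[0,0,0,0,0,0,1]])

```text
time_s: 15.63
eef_pos: [486.1, 234.6, 93.7]
ee_rot: [0.002, 0.736, 0.676, 0.001]
force: [0.5, 0.0, 0.2]
grip_width: 0.998
```

```bash
python3 -c "
from h import *
for i in range(3): c=cap('wrist');st()"
```

```text
t 15.68 p [486.426 233.687  94.526] jawyaw -0.085 z [ 0.005 -0.001 -1.   ] F [ 0.298 -0.124 -0.01 ] g 0.999 case -151.60254400903344 459.7808628349028 j6 0.3185912138924799
t 15.73 p [487.177 232.593  95.47 ] jawyaw -0.087 z [ 0.007 -0.001 -1.   ] F [-0.22  -0.222  0.895] g 1.001 case -150.63302863445585 458.8753656275825 j6 0.31787876401166454
t 15.78 p [487.706 231.939  96.043] jawyaw -0.088 z [ 0.008 -0.001 -1.   ] F [-0.148 -0.54   0.749] g 0.994 case -149.97433315339404 458.3513181937685 j6 0.31776550885034877
```

>>> play_rows(plan=[[0,8,-20,0.001,0.008,-0.047,1],[0,1,-25,0,0,0,1],[0,0,-5,0,0,0,1],[0,0,0,0,0,0,1]])

```text
time_s: 16.12
eef_pos: [491.9, 236.9, 49.9]
ee_rot: [0.002, 0.756, 0.655, 0.004]
force: [0.1, 0.8, 0.0]
grip_width: 0.997
```

```bash
python3 -c "
from h import *
for i in range(2): c=cap('wrist');st()
import pickle;pickle.dump(c,open('w7.pkl','wb'))
g=cv2.cvtColor(c['img'],6)
print(topix(c,[(487.3,239,38)]))
P=topix(c,[(487.3+a*np.cos(.135)+b*np.sin(.135),239-a*np.sin(.135)+b*np.cos(.135),38) for a,b in((-32,-19),(32,-19),(32,19),(-32,19))])
im=c['img'].copy();cv2.polylines(im,[P.round().astype(int)],True,(0,0,255),1)
cv2.imwrite('pics/w7.png',cv2.resize(im[100:330,130:510],None,fx=2,fy=2))"
```

```text
t 16.17 p [491.925 236.899  50.323] jawyaw -0.143 z [ 0.009  0.001 -1.   ] F [ 0.529  0.562 -0.064] g 1.0 case -146.92776339241578 464.10613735659507 j6 0.3779863431428096
t 16.22 p [492.129 237.261  50.832] jawyaw -0.142 z [ 0.01   0.002 -1.   ] F [ 0.693 -0.029  0.32 ] g 0.998 case -146.80708109780565 464.5041837208409 j6 0.37816318732156656
[[309.726 248.089]]
```

View pics/w7.png

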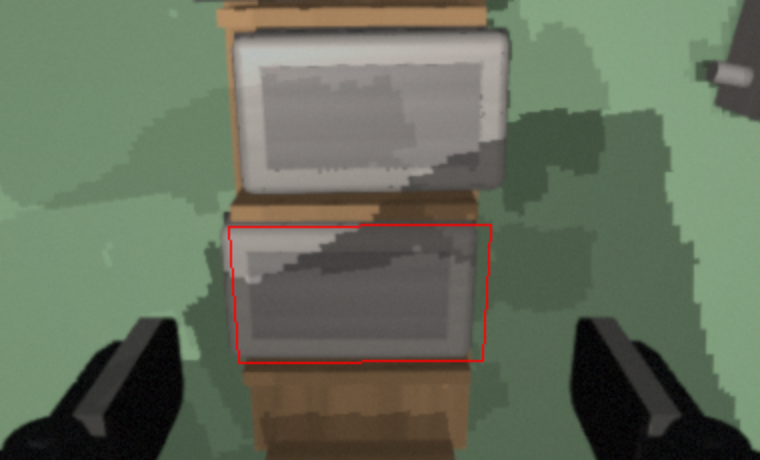

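The overlay shows tin B about 3 mm left of my estimate, with its centre at crop (349,292). The true x is therefore about 484.7.

>>> play_rows(plan=[[-8,1,-15,-0.002,0.01,0,1],[0,0,-8,0,0.002,0,1],[0,0,0,0,0,0,1]])

```text
time_s: 16.47
eef_pos: [486.8, 237.5, 31.6]
ee_rot: [0.001, 0.756, 0.655, 0.002]
force: [0.3, -0.1, 0.3]
grip_width: 0.998
```

```bash
python3 -c "
from h import *
for i in range(2): c=cap('wrist');st()"
```

```text
t 16.52 p [486.962 237.583  32.104] jawyaw -0.144 z [ 0.006  0.001 -1.   ] F [-0.521  1.015 -0.533] g 0.998 case -151.9216758599963 463.7011352882082 j6 0.3814179045620877
t 16.57 p [487.124 237.707  32.312] jawyaw -0.144 z [ 0.006  0.001 -1.   ] F [ 0.202  0.277 -0.262] g 0.999 case -151.7904872315366 463.85689060046457 j6 0.3815433770135291
```

>>> play_rows(plan=[[-4,1,-16,0,0.006,0,1],[-1,0,-7,0,0.002,0,1],[0,0,-1,0,0,0,0.7],[0,0,0,0,0,0,-1],[0,0,0,0,0,0,-1]])

```text
time_s: 16.98
eef_pos: [485.2, 239.0, 11.6]
ee_rot: [0.0, 0.756, 0.655, 0.003]
force: [-1.1, 0.3, -2.0]
grip_width: 0.746
```

>>> play_rows(plan=[[0,0,0,0,0,0,-1]])

```text
time_s: 17.07
eef_pos: [485.4, 239.0, 12.0]
ee_rot: [0.001, 0.756, 0.655, 0.003]
force: [-0.7, -0.5, -1.5]
grip_width: 0.739
```

```bash
python3 -c "
from h import *
st()"
```

```text
t 17.07 p [485.408 238.993  12.042] jawyaw -0.144 z [ 0.005  0.003 -1.   ] F [-0.676 -0.504 -1.531] g 0.739 case -153.74390104905626 464.74167715307107 j6 0.3822627004731523
```

>>> play_rows(plan=[[0,0,15,0,0,0,-1],[0,0,25,0,0,0,-1],[0,0,30,0,0,0,-1],[18,-33,10,0,0,0,-1],[20,-36,0,0,0,0,-1]])

```text
time_s: 17.48
eef_pos: [520.4, 173.0, 96.0]
ee_rot: [-0.0, 0.753, 0.658, 0.002]
force: [0.4, 0.8, -2.0]
grip_width: 0.737
```

>>> play_rows(plan=[[20,-36,0,0,0,0,-1],[20,-36,0,0,0,0,-1],[14,-25,-10,0,0.008,0,-1],[0,-5,-25,0,0.008,0,-1],[0,0,0,0,0,0,-1]])

```text
time_s: 17.9
eef_pos: [580.4, 60.1, 64.8]
ee_rot: [-0.002, 0.755, 0.656, -0.001]
force: [-1.8, 0.7, -2.8]
grip_width: 0.738
```

```bash
python3 -c "
from h import *
for i in range(2): c=cap('wrist');st()"
```

```text
t 17.95 p [581.729  60.569  67.442] jawyaw -0.139 z [ 0.     0.001 -1.   ] F [-0.101 -1.577 -0.652] g 0.741 case -21.11350258086425 311.3724745124175 j6 0.04140391240493575
t 18.0 p [582.101  61.705  68.847] jawyaw -0.137 z [ 0.003  0.001 -1.   ] F [ 0.229  0.289 -0.502] g 0.737 case -20.9959984801646 312.5613999639057 j6 0.04183805302443036
```

Now down 63 mm, in stages.

>>> play_rows(plan=[[0,0,-22,0,0.006,0,-1],[0,0,-20,0,0.003,0,-1],[0,0,-8,0,0.003,0,-1],[0,0,-3,0,0.003,0,-1],[0,0,-2,0,0.003,0,-1]])

```text
time_s: 18.42
eef_pos: [584.1, 66.9, 20.2]
ee_rot: [-0.002, 0.752, 0.659, -0.002]
force: [0.2, -0.2, -1.7]
grip_width: 0.746
```

```bash
python3 -c "
from h import *
for i in range(2): c=cap('wrist');st()"
```

```text
t 18.47 p [584.16   66.918  20.144] jawyaw -0.131 z [-0.006  0.001 -1.   ] F [ 0.681  0.14  -2.3  ] g 0.738 case -20.112871891560474 318.0969728809963 j6 0.04580199201985613
t 18.52 p [584.297  66.648  20.347] jawyaw -0.131 z [-0.005  0.    -1.   ] F [ 0.352 -0.202 -1.171] g 0.737 case -19.92113787027767 317.86258422048076 j6 0.045683490186995884
```

>>> play_rows(plan=[[0,0,-8,0,-0.005,0,-1],[0,0,-3,0,0.001,0,-1],[0,0,-2,0,0.001,0,-1],[0,0,-1.5,0,0,0,-1],[0,0,-1,0,0,0,-1]])

```text
time_s: 18.93
eef_pos: [585.5, 66.9, 6.2]
ee_rot: [0.001, 0.752, 0.659, 0.001]
force: [0.3, 0.5, -1.5]
grip_width: 0.74
```

```bash
python3 -c "
from h import *
st()"
```

```text
t 18.93 p [585.544  66.938   6.185] jawyaw -0.131 z [ 0.003  0.    -1.   ] F [ 0.31   0.482 -1.459] g 0.74 case -18.765850974166334 318.4157697917132 j6 0.04554769433578733
```

>>> play_rows(plan=[[0,0,-1.5,0,0.003,0,-1],[0,0,-1.5,0,0,0,-1]])

```text
time_s: 19.1
eef_pos: [585.6, 66.8, 5.2]
ee_rot: [-0.0, 0.752, 0.659, -0.0]
force: [-12.6, 1.0, 23.8]
grip_width: 0.74
```

```bash
python3 -c "
from h import *
st()"
```

```text
t 19.1 p [585.612  66.84    5.226] jawyaw -0.131 z [-0.001 -0.    -1.   ] F [-12.621   1.001  23.807] g 0.74 case -18.678672624637358 318.33469088402387 j6 0.04590610478354923
```

>>> play_rows(plan=[[0,0,1,0,0,0,0.7],[0,0,0,0,0,0,0.9],[0,0,0,0,0,0,1],[0,0,25,0,0,0,1],[0,0,35,0,0,0,1]])

```text
time_s: 19.52
eef_pos: [582.8, 66.8, 62.5]
ee_rot: [-0.004, 0.752, 0.659, -0.004]
force: [0.9, -0.2, -0.6]
grip_width: 1.002
```

>>> play_rows(plan=[[0,0,8,0,0,0.12,0.4],[0,0,0,0,0,0.12,0.4],[0,0,0,0,0,0.12,0.4],[0,0,0,0,0,0.12,0.4],[0,0,0,0,0,0.12,0.4]])

```text
time_s: 19.93
eef_pos: [586.6, 66.4, 78.5]
ee_rot: [0.002, 0.515, 0.857, -0.0]
force: [-0.1, -0.1, 0.2]
grip_width: 0.7
```

>>> play_rows(plan=[[0,0,0,0,0,0.12,0.4],[0,0,0,0,0,0.12,0.4],[0,0,0,0,0,0.12,0.4],[0,0,0,0,0,0.12,0.4],[0,0,0,0,0,0.12,0.4]])

```text
time_s: 20.35
eef_pos: [587.0, 66.2, 78.2]
ee_rot: [0.002, 0.226, 0.974, 0.001]
force: [-0.0, -1.5, 0.5]
grip_width: 0.699
```

>>> play_rows(plan=[[0,0,0,0,0,0.12,0.4],[0,0,0,0,0,0.12,0.4],[0,0,0,0,0,0.05,0.4],[0,0,0,0,0,0,0.4]])

```text
time_s: 20.68
eef_pos: [587.3, 66.1, 77.8]
ee_rot: [0.002, 0.074, 0.997, 0.001]
force: [-0.4, 0.1, -0.0]
grip_width: 0.702
```

```bash
python3 -c "
from h import *
for i in range(2): c=cap('wrist');st()
import pickle;pickle.dump(c,open('w8.pkl','wb'))"
```

```text
t 20.73 p [587.268  66.012  77.798] jawyaw 1.42 z [ 0.004  0.002 -1.   ] F [-0.193  0.043 -0.049] g 0.703 case -16.88240521643312 317.88433942932494 j6 -1.508052485286772
t 20.78 p [587.244  66.044  77.811] jawyaw 1.419 z [ 0.004  0.002 -1.   ] F [ 0.184 -0.687  0.079] g 0.7 case -16.91270107368016 317.9106717950367 j6 -1.5067361878327168
```

>>> play_rows(plan=[[-4,0.5,-20,-0.002,0.005,0.015,0.4],[0,0,-25,0,0.002,0,0.4],[0,0,-10,0,0.002,0,0.4],[0,0,0,0,0,0,0.4]])

```text
time_s: 21.12
eef_pos: [584.1, 66.5, 22.4]
ee_rot: [-0.001, 0.072, 0.997, -0.0]
force: [-0.2, -0.4, -0.8]
grip_width: 0.696
```

```bash
python3 -c "
from h import *
for i in range(2): c=cap('wrist');st()"
```

```text
t 21.17 p [584.415  66.445  23.191] jawyaw 1.427 z [-0.001 -0.001 -1.   ] F [ 0.069 -0.983  0.575] g 0.699 case -19.762156933059224 317.6903273007925 j6 -1.51171001030915
t 21.22 p [585.037  66.412  24.223] jawyaw 1.427 z [ 0.001 -0.001 -1.   ] F [ 1.52  -0.    -0.673] g 0.701 case -19.147474823341483 317.792802296354 j6 -1.512157822287149
```

>>> play_rows(plan=[[-2,0,-13,0,0.001,0,0.4],[0,0,-5,0,0,0,0.4],[0,0,-1,0,0.001,0,-1],[0,0,0,0,0,0,-1],[0,0,0,0,0,0,-1]])

```text
time_s: 21.63
eef_pos: [586.3, 66.3, 10.3]
ee_rot: [0.004, 0.073, 0.997, -0.001]
force: [-1.1, 0.9, -1.2]
grip_width: 0.434
```

>>> play_rows(plan=[[0,0,0,0,0,0,-1],[0,0,0,0,0,0,-1]])

```text
time_s: 21.8
eef_pos: [586.7, 66.2, 11.3]
ee_rot: [0.005, 0.073, 0.997, -0.001]
force: [-0.5, -0.3, -1.5]
grip_width: 0.431
```

```bash
python3 -c "
from h import *
st()"
```

```text
t 21.8 p [586.723  66.235  11.27 ] jawyaw 1.426 z [ 0.009 -0.002 -1.   ] F [-0.495 -0.285 -1.481] g 0.431 case -17.463329153320707 317.9842531562779 j6 -1.5102105138398945
```

>>> play_rows(plan=[[0,0,20,0,0,0,-1],[0,0,35,0,0,0,-1],[0,0,35,0.002,0.009,0,-1],[-4,-20,5,0,0,-0.03,-1],[-6,-38,0,0,0,-0.04,-1]])

```text
time_s: 22.22
eef_pos: [575.1, 12.2, 109.8]
ee_rot: [-0.002, 0.105, 0.994, 0.001]
force: [0.5, -0.2, -2.1]
grip_width: 0.436
```

>>> play_rows(plan=[[-6,-38,0,0,0,0,-1],[-6,-38,0,0,0,0,-1],[-6,-38,0,0,0,0,-1],[-6,-38,0,0,0,0,-1],[-6,-38,0,0,0,0,-1]])

```text
time_s: 22.63
eef_pos: [543.4, -184.2, 113.2]
ee_rot: [0.001, 0.103, 0.995, 0.0]
force: [1.0, 0.0, -0.7]
grip_width: 0.436
```

>>> play_rows(plan=[[-5,-32,0,0,0,0,-1],[-2,-12,0,0,0,0,-1],[0,0,0,0,0,0,-1]])

```text
time_s: 22.88
eef_pos: [534.0, -237.4, 113.8]
ee_rot: [0.001, 0.107, 0.994, -0.001]
force: [-0.1, 0.1, -2.0]
grip_width: 0.435
```

```bash
python3 -c "
from h import *
for i in range(2): c=cap('wrist');st()"
```

```text
t 22.93 p [ 534.192 -236.294  113.73 ] jawyaw 1.357 z [ 0.002 -0.001 -1.   ] F [-0.036 -0.487 -1.124] g 0.438 case -3.320658237811268 11.253984531446958 j6 -1.9740124498223441
t 22.98 p [ 534.535 -234.76   113.688] jawyaw 1.358 z [ 0.002 -0.001 -1.   ] F [ 0.022  0.641 -2.513] g 0.439 case -3.3177329081556834 12.825949608105947 j6 -1.9734978339458142
```

>>> play_rows(plan=[[2,-12,-15,0,0.002,0,-1],[0,-1,-15,0,0,0,-1],[0,0,-5,0,0,0,-1],[0,0,0,0,0,0,-1]])

```text
time_s: 23.32
eef_pos: [538.5, -242.0, 78.6]
ee_rot: [0.001, 0.103, 0.995, 0.0]
force: [0.7, 0.0, -1.2]
grip_width: 0.437
```

```bash
python3 -c "
from h import *
for i in range(3): c=cap('wrist');st()"
```

```text
t 23.37 p [ 538.62  -241.833   79.025] jawyaw 1.365 z [ 0.002 -0.    -1.   ] F [-0.829  0.481 -2.07 ] g 0.437 case 2.2005180535437363 6.804465495597368 j6 -1.9862626968956696
t 23.42 p [ 538.837 -242.367   79.657] jawyaw 1.365 z [ 0.003 -0.001 -1.   ] F [-0.004  0.09  -1.088] g 0.438 case 2.527806855391434 6.329269395788234 j6 -1.9864365727086295
t 23.47 p [ 538.955 -242.843   80.077] jawyaw 1.365 z [ 0.003 -0.002 -1.   ] F [ 0.084  0.107 -1.451] g 0.435 case 2.745914162787567 5.890231889758534 j6 -1.9865504885368863
```

>>> play_rows(plan=[[-2,-4,-20,0.002,0.003,-0.012,-1],[-1,0,-20,0,0,0,-1],[0,0,-8,0,0,0,-1],[0,0,0,0,0,0,-1]])

```text
time_s: 23.8
eef_pos: [538.3, -246.5, 35.1]
ee_rot: [0.004, 0.108, 0.994, -0.002]
force: [-0.0, 0.1, -0.5]
grip_width: 0.438
```

```bash
python3 -c "
from h import *
for i in range(2): c=cap('wrist');st()"
```

```text
t 23.85 p [ 538.584 -246.604   35.853] jawyaw 1.354 z [ 0.008 -0.005 -1.   ] F [-0.927  0.351 -1.671] g 0.434 case 3.1974385896128092 2.137710769534946 j6 -1.9822065685275476
t 23.9 p [ 538.931 -246.939   36.567] jawyaw 1.354 z [ 0.009 -0.005 -1.   ] F [-0.169 -0.321 -1.191] g 0.434 case 3.6080380329820048 1.8860947621444186 j6 -1.9822487082867697
```

>>> play_rows(plan=[[-2,0,-9,0.005,0.004,0,-1],[0,0,-4,0,0,0,-1],[0,0,-2,0,0,0,-1],[0,0,-1,0,0,0,-1]])

```text
time_s: 24.23
eef_pos: [538.3, -247.7, 22.5]
ee_rot: [0.004, 0.108, 0.994, -0.001]
force: [-0.5, 0.5, -2.0]
grip_width: 0.438
```

```bash
python3 -c "
from h import *
st()"
```

```text
t 24.23 p [ 538.271 -247.676   22.475] jawyaw 1.355 z [ 0.009 -0.003 -1.   ] F [-0.542  0.474 -2.033] g 0.438 case 3.1238306912486165 1.0242264367724039 j6 -1.9866455846679147
```

>>> play_rows(plan=[[-0.5,0,-3,0,0,0,-1],[0,0,-2,0,0,0,-1],[0,0,-1.5,0,0,0,-1]])

```text
time_s: 24.48
eef_pos: [538.0, -247.9, 15.9]
ee_rot: [0.005, 0.108, 0.994, -0.001]
force: [0.4, 0.3, -1.1]
grip_width: 0.436
```

```bash
python3 -c "
from h import *
st()"
```

```text
t 24.48 p [ 538.002 -247.881   15.889] jawyaw 1.355 z [ 0.009 -0.004 -1.   ] F [ 0.449  0.309 -1.073] g 0.436 case 2.9050389044402456 0.7652106681606109 j6 -1.987227330345148
```

>>> play_rows(plan=[[0,0,-1.5,0,0,0,-1],[0,0,-1.5,0,0,0,-1]])

```text
time_s: 24.65
eef_pos: [538.1, -247.9, 15.4]
ee_rot: [0.005, 0.108, 0.994, -0.001]
force: [-7.9, 4.3, 19.8]
grip_width: 0.434
```

```bash
python3 -c "
from h import *
st()"
```

```text
t 24.65 p [ 538.069 -247.913   15.354] jawyaw 1.355 z [ 0.009 -0.004 -1.   ] F [-7.946  4.284 19.842] g 0.434 case 2.97757768946924 0.7487416344640762 j6 -1.9871839640624298
```

>>> play_rows(plan=[[0,0,0.5,0,0,0,-0.1],[0,0,0,0,0,0,0.2],[0,0,2,0,0,0,0.3],[0,0,25,0,0,0,0.3],[0,0,40,0,0,0,0.3]])

```text
time_s: 25.07
eef_pos: [535.2, -246.0, 78.5]
ee_rot: [-0.0, 0.108, 0.994, 0.002]
force: [1.5, -0.2, -0.4]
grip_width: 0.648
```

>>> play_rows(plan=[[0,0,40,0,0,-0.1,0.5],[6,-1,20,0,0,-0.12,1],[6,-1,0,0,0,-0.12,1],[6,-1,0,0,0,-0.12,1],[6,-1,0,0,0,-0.12,1]])

```text
time_s: 25.48
eef_pos: [561.9, -251.8, 151.3]
ee_rot: [0.007, 0.397, 0.918, -0.001]
force: [-0.0, 0.0, 0.1]
grip_width: 0.998
```

>>> play_rows(plan=[[6,-1,0,0,0,-0.12,1],[6,-1,0,0,0,-0.12,1],[6,-1,0,0,0,-0.12,1],[6,-1,0,0,0,-0.12,1],[6,-1,0,0,0,-0.12,1]])

```text
time_s: 25.9
eef_pos: [593.8, -257.2, 152.4]
ee_rot: [0.007, 0.66, 0.751, -0.003]
force: [0.3, 0.8, -0.3]
grip_width: 0.999
```

>>> play_rows(plan=[[6,-1,0,0,0,-0.12,1],[6,-1,0,0,0,-0.12,1],[3,-1,0,0,0,-0.12,1],[0,0,0,0,0,0,1]])

```text
time_s: 26.23
eef_pos: [610.4, -260.4, 152.0]
ee_rot: [0.007, 0.79, 0.614, -0.004]
force: [-0.3, -0.1, 0.7]
grip_width: 0.999
```

```bash
python3 -c "
from h import *
for i in range(2): c=cap('wrist');st()
import pickle;s=cap('scene');d=cap('side');pickle.dump((c,s,d),open('w9.pkl','wb'))
a=cv2.resize(s['img'][205:345,180:360],(720,560),interpolation=cv2.INTER_CUBIC)
cv2.imwrite('pics/s9.png',a)
print(case(75,5))"
```

```text
t 26.28 p [ 610.112 -260.308  151.938] jawyaw -0.243 z [ 0.001 -0.016 -1.   ] F [-0.33  -0.285 -0.334] g 1.001 case 75.99618848051507 4.228380932412188 j6 -0.32766719286878054
t 26.33 p [ 609.904 -260.306  152.034] jawyaw -0.241 z [ 0.001 -0.016 -1.   ] F [ 1.107 -0.518  0.014] g 1.001 case 75.79300126371729 4.185542941364009 j6 -0.3299092891956633
[ 609.306 -259.339]
```

>>> play_rows(plan=[[0,0,-30,0.016,0.001,0.024,1],[0,0,-28,0,0,0,1],[0,0,-8,0,0,0,1],[0,0,0,0,0,0,1]])

```text
time_s: 26.77
eef_pos: [609.7, -260.7, 86.8]
ee_rot: [0.002, 0.777, 0.63, 0.001]
force: [-1.4, 0.4, 0.1]
grip_width: 0.998
```

```bash
python3 -c "
from h import *
for i in range(2): c=cap('wrist');st()"
```

```text
t 26.82 p [ 609.951 -260.716   87.521] jawyaw -0.208 z [ 0.005 -0.002 -1.   ] F [-0.401 -0.243 -0.106] g 1.002 case 75.9272651276758 3.794827918132121 j6 -0.37239047334485553
t 26.87 p [ 610.498 -261.038   88.786] jawyaw -0.209 z [ 0.007 -0.004 -1.   ] F [ 0.389 -0.388  0.463] g 1.002 case 76.53077252914521 3.598852180818527 j6 -0.371856689221457
```

>>> play_rows(plan=[[-1,0,-16,0.003,0.006,-0.01,1],[0,0,-4,0,0,0,0.3],[0,0,0,0,0,0,-1],[0,0,0,0,0,0,-1],[0,0,0,0,0,0,-1]])

```text
time_s: 27.28
eef_pos: [611.1, -262.0, 71.4]
ee_rot: [0.003, 0.78, 0.626, 0.001]
force: [-0.9, 0.3, 0.2]
grip_width: 0.455
```

>>> play_rows(plan=[[0,0,0,0,0,0,-1],[0,0,0,0,0,0,-1]])

```text
time_s: 27.45
eef_pos: [609.3, -261.6, 72.1]
ee_rot: [0.001, 0.78, 0.626, -0.001]
force: [-25.9, 5.9, 29.0]
grip_width: 0.153
```

```bash
python3 -c "
from h import *
st()"
```

```text
t 27.45 p [ 609.259 -261.595   72.082] jawyaw -0.218 z [ 0.    -0.003 -1.   ] F [-25.912   5.873  29.047] g 0.153 case 75.44207493084099 2.7876062835323268 j6 -0.36217669615412706
```

>>> play_rows(plan=[[-14.6,3.2,0,0,0,0,-1],[-19.5,4.3,0,0,0,0,-1],[-19.5,4.3,0,0,0,0,-1],[-19.5,4.3,0,0,0,0,-1],[-12,2.6,0,0,0,0,-1]])

```text
time_s: 27.87
eef_pos: [523.1, -242.5, 72.3]
ee_rot: [0.003, 0.78, 0.626, 0.0]
force: [1.5, -0.7, -4.6]
grip_width: 0.152
```

```bash
python3 -c "
from h import *
st()"
```

```text
t 27.87 p [ 523.125 -242.497   72.279] jawyaw -0.217 z [ 0.005 -0.005 -1.   ] F [ 1.477 -0.712 -4.579] g 0.152 case -12.784093515889483 2.8042980003634894 j6 -0.418675263412655
```

>>> play_rows(plan=[[-9,2,0,0,0,0,-1],[-6,1.3,0,0,0,0,-1],[-5,1.1,0,0,0,0,-1],[-4,0.9,0,0,0,0,-1]])

```text
time_s: 28.2
eef_pos: [501.3, -237.7, 72.5]
ee_rot: [0.009, 0.78, 0.625, 0.004]
force: [46.1, -5.6, -34.4]
grip_width: 0.15
```

```bash
python3 -c "
from h import *
st()"
```

```text
t 28.2 p [ 501.269 -237.726   72.468] jawyaw -0.22 z [ 0.018 -0.009 -1.   ] F [ 46.065  -5.598 -34.425] g 0.15 case -35.15431727136518 2.7360729566201893 j6 -0.43879626115790166
```

>>> play_rows(plan=[[0,0,0,0,0,0,0.2],[0,0,0,0,0,0,0.8],[0,0,10,0,0,0,1],[0,0,35,0,0,0,1],[0,5,40,0,0,0,1]])

```text
time_s: 28.62
eef_pos: [499.8, -231.4, 154.9]
ee_rot: [0.004, 0.78, 0.625, 0.003]
force: [0.3, -1.4, 0.6]
grip_width: 0.853
```

>>> play_rows(plan=[[0,25,40,0,0,0,1],[0,40,30,0,0,0,1],[-5,40,0,0,0,0,1],[-5,40,0,0,0,0,1],[-5,40,0,0,0,0,1]])

```text
time_s: 29.03
eef_pos: [485.6, -57.4, 230.8]
ee_rot: [0.013, 0.783, 0.621, 0.006]
force: [0.6, 0.2, 0.6]
grip_width: 1.0
```

>>> play_rows(plan=[[-5,30,0,0,0,0,1],[0,10,0,0,0,0,1],[0,0,0,0,0,0,1]])

```text
time_s: 29.28
eef_pos: [478.4, -9.5, 235.3]
ee_rot: [0.015, 0.781, 0.624, 0.007]
force: [0.4, -0.7, 0.7]
grip_width: 1.004
```

Run:
```python
from h import *
import pickle
st()
s=cap('scene');d=cap('side')
pickle.dump((s,d),open('f.pkl','wb'))
a=cv2.resize(s['img'][205:345,180:360],(800,622)[:2],interpolation=cv2.INTER_CUBIC)[:600]
a=cv2.resize(s['img'][208:348,180:355],(500,400),interpolation=cv2.INTER_CUBIC)
b=cv2.resize(d['img'][125:325,260:385],(250,400),interpolation=cv2.INTER_CUBIC)
cv2.imwrite('pics/f.png',np.hstack([a,b]))
```

```text
t 29.28 p [478.39   -9.493 235.284] jawyaw -0.223 z [ 0.03  -0.014 -0.999] F [ 0.426 -0.732  0.702] g 1.004 case -106.85360965796099 220.61876523026046 j6 -0.03808233037784068
```

View pics/f.png

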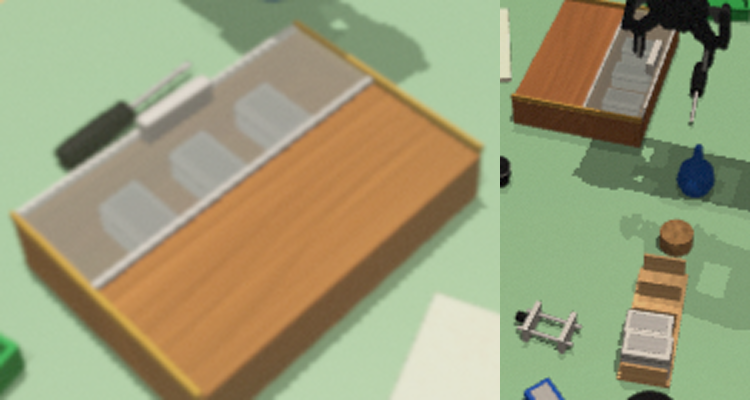

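The final picture shows three tins lying crosswise at (135,215), (205,163) and (268,115) under the cover. The cover's front rail is at the case's front edge. The rack still holds one flat tin and the tall tin, and the bystanders visible have not moved.

```bash
python3 -c "
from rig import ctrl
print(ctrl.finish_job())"
```

```text
the job is handed in; nothing more can be done
None
```

The batch is made up: three flat tins now lie crosswise in the dust case, and its cover is shut. I handed the job in at about 29 s of the 72 s allowed; no verdict is reported.

- **Cover:** It was already about 18 mm open when I started. I gripped its bar, slid it to the open stop (bar at case x ≈ +75 mm), and at the end pulled it to the shut stop (bar at x ≈ -35 mm).
- **Tins:** I took the two flat tins at the cork end of the rack by their ends. Each was set down on the bench, re-gripped by its long sides and lowered into the trough until it touched. They are at about y = -71 mm and y = +1 mm, beside the original tin at about +75 mm.
- **Final check:** The last pictures show three tins crosswise under the closed cover, with one flat tin and the tall tin still in the rack. The bystanders in view had not moved.
- **Not fully checked:**
  - I judged that the tins lie flat only from the contact force when lowering them and from the last picture. I did not measure it.
  - The loupe and dust cap were only partly in that picture.
  - I judged that the cover was shut from the stop contact and the bar position, before letting go.
- **Force readings:** Pushing the cover against its stops showed 44 to 58 N at the wrist through the gripped bar. That is under the 120 N wrist limit. It would break the 40 N limit only if the gripped bar counts as the gripper's body pressing, which I did not expect.

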